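# Take the cell holder off the spectrometer's sample rail

### The arm

A 7-joint arm with a two-finger parallel gripper is mounted at the origin on the work surface. World frame = base frame: x ahead of the robot, y to its left, z up, the work surface at z = 0. Lengths are in mm, angles in rad, forces in N, time in s.
With the tool pointing down it reaches from about 400 to 850 mm from the base axis. Payload 4.4 kg.
Tool frame: the origin (TCP) lies between the finger pads; the fingertips stand 19 mm ahead of it and the grasp point (between the pads) is the TCP (ctrl.tip_extent is the distance from the TCP to the fingertips, in mm); z points along the fingers, y is the line along which they close (so a half turn about z gives the same grasp; the last joint's range is limited). The gripper opens to 94 mm and grips with 3 to 60 N. Pads are 16 mm wide; open, the fingers measure 119 mm over their backs; the gripper's body (75 mm by 177 mm) begins 78 mm behind the grasp point.
Start: joints at [-1.273, 0.628, 0.038, 1.517, -0.027, 0.996, -0.02], TCP at [231.265, 607.482, 224.478] pointing down, gripper open.
Joint ranges: [-3.06, 3.06], [-0.37, 2.12], [-1.25, 1.32], [0.18, 2.47], [-1.1, 4.24], [0.23, 1.98], [-2.94, 2.94]. Speed limits (rad/s): [2.57, 2.57, 3.14, 3.14, 3.14, 3.14, 3.14].

### API

Orientations are given as [roll, pitch, yaw] about the fixed x, y, z axes, in that order (R = Rz(yaw) Ry(pitch) Rx(roll)).
In Python, from cell import ctrl, eyes, hand_in gives the robot as it stands.
- The arm moves only by the tool step_arm, never from a script. Its argument "deltas" is a list of rows, each a list of 7 numbers: the closure, from 0 (fully open) to 1 (shut), then the shift along the tool's x, y, z in cm, then the turn, a rotation vector about the tool's x, y, z in rad. A call has exactly 5 rows; each row is the pose to reach, as a shift and turn from the pose commanded when the call began, along the tool's axes at that moment; what a row does not reach only later rows make up. A row lasts 1/12 s, in which the tool goes at most 41.7 mm and 7.16 degrees, less where a joint would pass 70% of its speed; a pose out of reach is approached as far as the arm can. A call with a gripper value outside its range is refused whole. The fingers move at their own pace and stop on an object; "grip_force" is the grip in N (left out, the last holds). Time passes only in rows, so rows that repeat a pose let the fingers close, or fill a call up. It gives the time, the measured TCP pose, the force, the opening and the grip force at its end, in the units of the state.
- ctrl.read_state(): the state, without advancing time (a new reading comes with each control period).
- eyes.get_image(name): name is "side" or "top" or "wrist"; returns a dict with "pixels" (384x512x3 uint8, red, green, blue), "z_map" (384x512 float32, mm along the optical axis (not along the pixel's ray), 0 where there is no reading), "fov_y" (degrees; the focal length in pixels is half the picture's height over the tangent of half this angle, whatever the lens; pixels are square), "cx", "cy" (the principal point, pixels), "k1" (the pictures are not rectified: a ray, as slopes to the right and down, at radius r is drawn at 1 + k1 r^2 times it, then the intrinsics apply), "R" (3x3) and "t" (3): a world point X has camera coordinates R X + t; the wrist camera has in their place "mount" (4x4, takes a point from camera to tool coordinates, whose origin is the TCP and whose axes are the flange's). Camera axes: x right, y down, z forward; pixel columns grow to the right and rows downward; lengths in mm; the calibration is good to about 2 mm. A picture is of the moment at which its call begins: read the wrist's pose just before it.
- hand_in(): hands the job in; it is judged then, once.
The state is a dict: "clock": time; "joints": joint angles; "joint_velocities": joint speeds; "joint_efforts": joint torques, N m; "ee_pos": TCP position; "tool_rot": TCP orientation; "contact_force": force on the tool from outside, world axes, zero at the start; "torque": the same for the moment, N m; "finger_gap": finger opening in mm; "gripper_force": force on a finger pad.
Only numpy, scipy, OpenCV 4.12 (cv2) and the standard library are available. Lean on these libraries where they do the work, as an engineer would, in place of code of your own. Each camera call takes 0.05 s, during which the arm holds its last target. There are 200 camera calls.

### The job

Draw the cross bolt fully back, slide the square cell holder along its T-slot to the open end of the rail until its foot is clear of the lips, then lift it out and set it down gently, standing upright, in the white tray. Leave the round lens mount where it is on the rail, leave the bolt drawn, and do not disturb the glass beaker.

Things in the scene. Friction and masses are not known exactly. Their poses are not given: they have to be found in the camera images.
- rail: Fixed aluminium T-slot rail, 84 mm wide. Origin on the bench under the slot's centre line, x along the slot to the open end, z up. Spans x -190 (closed end) to +145 mm. Channel 46 mm wide, floor 10 mm above the bench. Lips 22 to 28 mm above the bench, 20 mm apart, cover it from x -190 to +50 mm; beyond is the open bay: side walls 22 mm high, no end wall. A foot lifts out only there.
- bay (a point): Point on the channel floor in the middle of the open bay (rail x = +98 mm, y = 0, 10 mm above the bench): where the origin of the cell holder should be before it is lifted. Axes as the rail's.
- bolt (a joint): Steel cross bolt over the slot at rail x = +36 mm, in m: 0 shut (its bar stops the holder), 0.055 fully drawn, at its stop. Slides along the rail's +y, needs about 2 N, stays where left; may start up to 0.008 open. Bar 14 mm wide, 30 to 40 mm above the bench, from rail y -28 to +52 mm when shut; drawn, it is clear of the holder.
- bolt_tab (a point): Top centre of the bolt's upright tab, a plate 30 mm along rail x, 10 mm along rail y, its top 75 mm above the bench, at the bolt's +y end (rail y = +52 mm shut, +107 mm drawn). Push its inner (-y) face, which is free above 40 mm height, or pinch it from above. Axes as the rail's.
- cell_holder: Loose square cell holder in the slot, 0.18 to 0.35 kg, between lens mount and bolt: black block 36 x 36 mm, from 24 to 74 mm above its origin, a small glass cell 10 mm out of its top; below, a stem 15 mm wide and a steel T-foot 60 (x, along slot) x 42 x 8 mm. Origin: centre of the foot's underside, z up. 2 mm play each side; slides with a few newtons; push it low.
- lens_mount: Loose round lens mount on the same slot, behind the cell holder (towards the closed end): black disc 50 mm across and 16 mm thick (along the slot), its top 93 mm above the bench, with the same T-foot. Origin at the centre of the foot's underside. Stays where it is.
- tray: White shallow tray fixed to the bench, 150 mm (its x) x 170 mm (its y), 24 mm high, walls and floor 4 mm thick, empty. Origin at the centre of its underside. It stands left or right of the rail.
- beaker: Glass beaker, 68 mm across, 90 mm high; origin at the centre of its underside. Stands beyond and to the left of the rail; leave it alone.
Things that resemble listed ones, but are neither listed nor needed, are in the scene too. There is more than one size of the tray; the job needs the largest.

How it is judged (in metres and radians):
On the way, in this order (a step that is already met when the one before it is completed fails the run):
1. the bolt is drawn at least 48 of its 55 mm while the cell holder is still under the lips (value of joint bolt above 0.048 m and x of cell_holder in the frame of rail below 0.05 m), for 0.2 s.
2. the cell holder's foot has slid out of the lips and rests on the floor of the open bay (its origin 81 to 135 mm along the rail) (x of cell_holder in the frame of rail between 0.081 and 0.135 m and y of cell_holder in the frame of rail between -0.012 and 0.012 m and z of cell_holder in the frame of rail between 0.004 and 0.016 m), for 0.2 s.
3. the cell holder is lifted clear of the rail (z of cell_holder in the frame of rail above 0.03 m), for 0.1 s.
At the end, for the whole second after the job is handed in: The cell holder stands upright (within 0.08 rad), flat on the tray's floor inside its walls, at rest and released; the bolt is still drawn (at least 45 of 55 mm); the lens mount is still on the rail within 20 mm of where it was (x of cell_holder in the frame of tray between -0.06 and 0.06 m and y of cell_holder in the frame of tray between -0.07 and 0.07 m and z of cell_holder in the frame of tray between 0 and 0.009 m and angle between cell_holder's own z axis and vertical below 0.08 rad and linear speed of cell_holder below 0.03 m/s and value of joint bolt above 0.045 m and z of lens_mount in the frame of rail between 0.004 and 0.016 m and distance of lens_mount from where it was at the start of the episode below 0.02 m); the robot touches nothing.
It fails at once if the lens mount is moved more than 20 mm (distance of lens_mount from where it was at the start of the episode above 0.02 m).
It fails at once if the cell holder is dropped into the tray (falls free of the fingers at more than 0.45 m/s over the tray) (horizontal distance between cell_holder and tray below 0.11 m and contact force between the fingers and cell_holder below 0.05 N and linear speed of cell_holder above 0.45 m/s).
It fails at once if the beaker is shifted more than 30 mm or tipped (distance of beaker from where it was at the start of the episode above 0.03 m or angle between beaker's own z axis and vertical above 0.4 rad).
It also fails if it takes over 67 s, if anything falls off the work surface, if the arm or the gripper's body presses on something with over 40 N, if the wrist force passes 120 N, or if a joint passes its speed limit or range.

## Working session

There is one attempt and no reset: what is moved stays moved. The work goes in short steps, Python scripts to look and compute and a tool call to move; the robot and the scene stay as the last step left them, time stands still between calls to the robot, and variables do not carry over. Pictures are saved under pics/ and viewed, at most 10 in all, crops included, and the job is handed in when it is done.

Besides the shell and the picture viewer there is one more tool, called as name([rows], argument=value, ...), one row to a line, values as JSON. step_arm: Moves the arm, as the interface text tells. Its arguments: {"type":"object","properties":{"deltas":{"type":"array","items":{"type":"array","items":{"type":"number"}}},"grip_force":{"type":"number"}},"required":["deltas"]}

```bash
mkdir -p pics; ls
cat > h.py <<'E'
import numpy as np, cv2, pickle
from cell import ctrl, eyes
def K(im):
    f=im["pixels"].shape[0]/2/np.tan(np.radians(im["fov_y"])/2); return f
def grab(n):
    s=ctrl.read_state(); im=eyes.get_image(n); im["state"]=s
    pickle.dump(im,open(f"{n}.pkl","wb")); return im
def load(n): return pickle.load(open(f"{n}.pkl","rb"))
def rays(im,uv):
    uv=np.atleast_2d(np.float64(uv)); f=K(im)
    d=(uv-[im["cx"],im["cy"]])/f; s=d.copy()
    for _ in range(20): s=d/(1+im["k1"]*(s**2).sum(1,keepdims=True))
    return np.c_[s,np.ones(len(s))]
def pose(im):
    if "mount" in im:
        from scipy.spatial.transform import Rotation as Ro
        st=im["state"]; T=np.eye(4); T[:3,:3]=Ro.from_euler('xyz',st["tool_rot"]).as_matrix(); T[:3,3]=st["ee_pos"]
        T=T@np.array(im["mount"]); return T[:3,:3],T[:3,3]
    R=np.array(im["R"]); return R.T,-R.T@np.array(im["t"])
def onplane(im,uv,z):
    Rc,c=pose(im); d=rays(im,uv)@Rc.T
    return c+d*((z-c[2])/d[:,2:3])
def depthpt(im,uv):
    Rc,c=pose(im); uv=np.atleast_2d(uv); r=rays(im,uv)
    z=im["z_map"][uv[:,1].astype(int),uv[:,0].astype(int)][:,None]
    return c+(r*z)@Rc.T
def save(im,n,crop=None,sc=1):
    p=im["pixels"][...,::-1]
    if crop: x0,y0,x1,y1=crop; p=p[y0:y1,x0:x1]
    cv2.imwrite(f"pics/{n}.png",cv2.resize(p,None,fx=sc,fy=sc,interpolation=cv2.INTER_CUBIC))
E
python3 - <<'E'
from h import *
print(ctrl.read_state())
for n in("top","side"):
    im=grab(n); save(im,n+"0",sc=1.5); print(n,im["fov_y"],im["k1"],pose(im))
E
```

```text
pics
{'clock': 0.0, 'joints': array([-1.27277934,  0.62928583,  0.03844881,  1.51835317, -0.02700184,
        0.99629848, -0.01997723]), 'joint_velocities': array([-0.00015709, -0.00041327,  0.00042985, -0.00075662, -0.00030223,
        0.00077225, -0.00013232]), 'joint_efforts': array([-1.10702480e-03, -5.49746633e+01,  1.14315793e+00, -1.86638457e+01,
       -5.22018329e-02,  2.35780911e-02,  1.57561376e-04]), 'ee_pos': array([231.05243872, 606.88137429, 223.59804035]), 'tool_rot': array([-3.13976609e+00,  2.31195395e-05,  2.77779224e+00]), 'contact_force': array([ 0.12626318,  0.38878977, -0.33514134]), 'torque': array([-0.00445813, -0.01547781,  0.02740484]), 'gripper_force': 0.0, 'finger_gap': 94.12379302485242}
top 54.277378977204094 -0.09391334576719726 (array([[ 0.00233079, -0.99143104,  0.13061035],
       [-0.99999638, -0.00213511,  0.00163824],
       [-0.00134533, -0.1306137 , -0.99143242]]), array([ 292.4899041 , -119.1924995 , 1505.01403484]))
side 50.224566892183134 -0.008353368479654493 (array([[ 0.96469582, -0.18725287,  0.18519808],
       [-0.26273745, -0.73283414,  0.62763298],
       [ 0.0181934 , -0.65413339, -0.75616037]]), array([ 241.2186677 , -849.46273336,  948.57276329]))
```

View pics/top0.png

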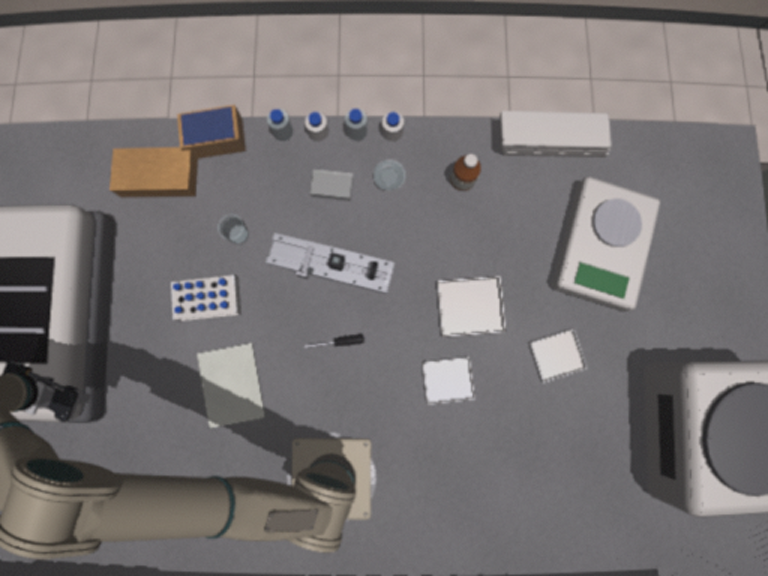

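View pics/side0.png

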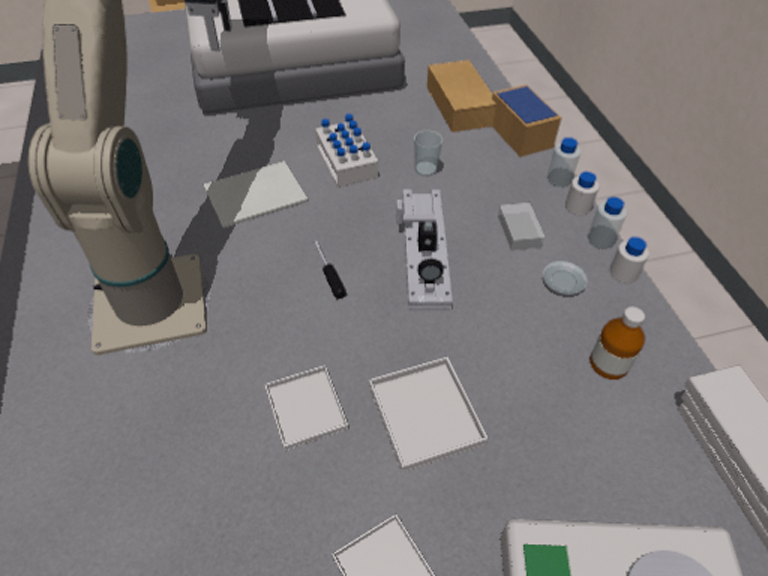

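The top view (768x576) shows the rail running from (268,250), its open end, to (393,280). The bolt is at (305,262) with its tab on the robot side. The square holder is at (337,261) and the round lens mount at (372,268).

What could be mistaken for the target:
- **Trays:** (471,306), the largest, against (448,380) and (557,355). I choose (471,306).
- **Beaker:** (233,230), against the dish at (390,175).
- **Holder:** the square block at (337,261), against the round mount at (372,268).

Run:
```python
from h import *
im=load("top")
q=lambda u,v,z:onplane(im,[u/1.5,v/1.5],z)[0].round(0)
a,b=q(270,249,28),q(392,280,28)
for n,u,v,z in [("openL",274,235,22),("openR",267,262,22),("closedL",393,264,28),("closedR",388,291,28),("holder top",337,261,84),("lens",372,268,93),("tab",303,273,75),("beaker",233,230,45)]: print(n,q(u,v,z))
g=im["pixels"].astype(int); m=((g.min(2)>150)).astype(np.uint8)
n,l,st,c=cv2.connectedComponentsWithStats(m)
for i in range(1,n):
    if st[i,4]>300 and 270<c[i][0]<400 and 180<c[i][1]<270:
        cn=cv2.findContours((l==i).astype(np.uint8),0,2)[0][0]; r=cv2.minAreaRect(cn)
        P=onplane(im,cv2.boxPoints(r),24); print("tray px",c[i]*1.5, "ctr",P.mean(0).round(),"edges",np.linalg.norm(P-np.roll(P,1,0),axis=1).round(),"dirs",[np.degrees(np.arctan2(*(P[k]-P[k-1])[[1,0]])).round(1) for k in (1,2)])
save(im,"crop0",(165,140,350,270),4)
```

```text
openL [642. 161.  22.]
openR [568. 178.  22.]
closedL [ 562. -161.   28.]
closedR [ 489. -148.   28.]
holder top [559. -16.  84.]
lens [ 540. -106.   93.]
tab [529.  73.  75.]
beaker [651. 268.  45.]
tray px [468.85306554 306.03276956] ctr [ 451. -364.   24.] edges [148. 162. 148. 160.] dirs [np.float64(-85.4), np.float64(-177.0)]
tray px [556.38675497 354.81456954] ctr [ 319. -595.   24.] edges [107. 119. 108. 118.] dirs [np.float64(-73.2), np.float64(-164.2)]
tray px [446.94384058 379.77536232] ctr [ 254. -305.   24.] edges [110. 124. 110. 123.] dirs [np.float64(-83.7), np.float64(-174.4)]
```

View pics/crop0.png

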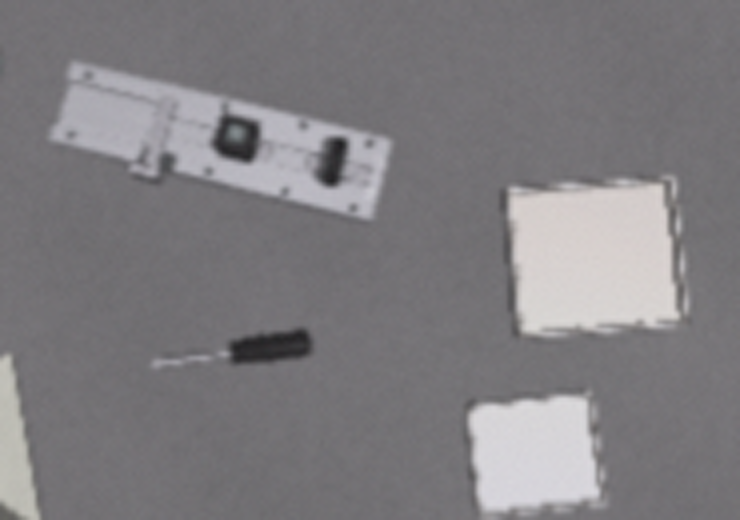

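The close crop confirms the choice: the square block with the glass cell in its top at crop (237,137), the round mount at (332,160) and the bolt tab at (148,168). The largest tray is at crop (597,257), with its centre near world (451,-364). The rail direction is about 76°, and its origin is near (571,29). Next I'll move over the rail for a wrist look.

step_arm([
  [0, -2.5, -2, -0.5, 0, 0, 0],
  [0, -5, -4, -1, 0, 0, 0],
  [0, -7.5, -6, -1.5, 0, 0, 0],
  [0, -10, -8, -2, 0, 0, 0],
  [0, -12.5, -10, -2.5, 0, 0, 0],
])

```text
clock: 0.52
ee_pos: [312.9, 467.9, 249.3]
tool_rot: [-3.141, -0.0, 2.778]
contact_force: [0.6, -0.1, -0.9]
finger_gap: 93.9
gripper_force: 0.0
```

step_arm([
  [0, -2.5, -2, -0.5, 0, 0, 0],
  [0, -5, -4, -1, 0, 0, 0],
  [0, -7.5, -6, -1.5, 0, 0, 0],
  [0, -10, -8, -2, 0, 0, 0],
  [0, -12.5, -10, -2.5, 0, 0, 0],
])

```text
clock: 0.93
ee_pos: [394.1, 330.0, 274.5]
tool_rot: [-3.141, -0.0, 2.778]
contact_force: [0.7, -0.5, -0.1]
finger_gap: 93.9
gripper_force: 0.0
```

step_arm([
  [0.5, -2.5, -2, -0.5, 0, 0, 0],
  [1, -5, -4, -1, 0, 0, 0],
  [1, -7.5, -6, -1.5, 0, 0, 0],
  [1, -10, -8, -2, 0, 0, 0],
  [1, -12.5, -10, -2.5, 0, 0, 0],
])

```text
clock: 1.35
ee_pos: [475.3, 192.1, 299.5]
tool_rot: [-3.141, -0.0, 2.778]
contact_force: [-0.1, 0.4, -0.1]
finger_gap: 64.2
gripper_force: 0.0
```

step_arm([
  [1, -2.5, -2, -0.5, 0, 0, -0.03],
  [1, -5, -4, -1, 0, 0, -0.06],
  [1, -7.5, -6, -1.5, 0, 0, -0.09],
  [1, -10, -8, -2, 0, 0, -0.12],
  [1, -12.5, -10, -2.5, 0, 0, -0.12],
])

```text
clock: 1.77
ee_pos: [556.5, 54.2, 324.4]
tool_rot: [-3.141, -0.001, 2.899]
contact_force: [0.1, 0.8, 0.4]
finger_gap: 30.5
gripper_force: 0.0
```

step_arm([
  [1, 0, 0, 0, 0, 0, 0],
  [1, 0, 0, 0, 0, 0, 0],
  [1, 0, 0, 0, 0, 0, 0],
  [1, 0, 0, 0, 0, 0, 0],
  [1, 0, 0, 0, 0, 0, 0],
])

```text
clock: 2.18
ee_pos: [555.5, 57.4, 324.2]
tool_rot: [3.141, -0.001, 2.9]
contact_force: [-0.9, -0.2, -0.3]
finger_gap: 0.7
gripper_force: 0.0
```

Run:
```python
from h import *
im=grab("wrist"); save(im,"w1",sc=1.5); print(im["state"]["ee_pos"],im["state"]["tool_rot"],pose(im),im["k1"],im["fov_y"])
```

```text
[555.48004794  57.40077503 324.20501049] [ 3.14119805e+00 -1.05012288e-03  2.90036533e+00] (array([[ 2.37952917e-01,  9.43294683e-01,  2.31459608e-01],
       [ 9.71276656e-01, -2.31160778e-01, -5.64477799e-02],
       [ 2.57492435e-04,  2.38243228e-01, -9.71205487e-01]]), array([488.38223784,  73.87089184, 485.29769698])) 0.001944851756623815 68.35656069378058
```

View pics/w1.png

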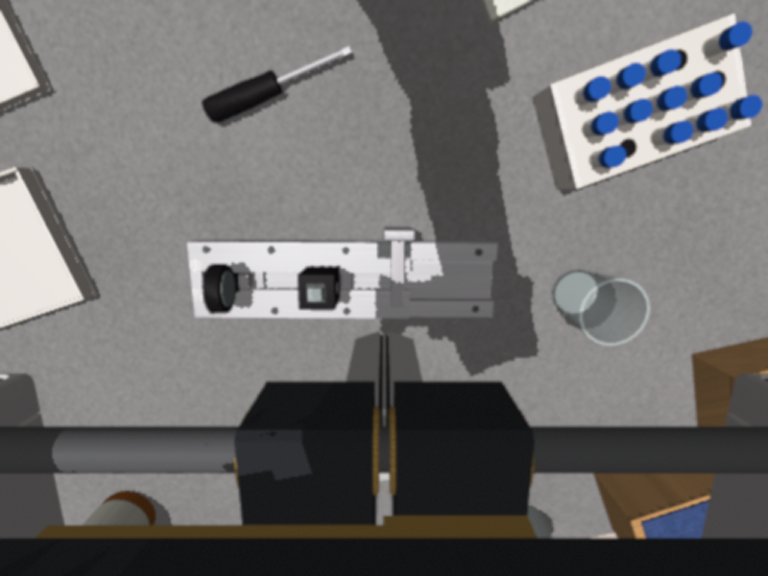

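The wrist view shows rail corners at about (188,242), (497,243), (492,317) and (194,318). The tab top is at (399,233), the bar around (397,270), the holder's top at (318,288) with the cell at (315,293), and the lens mount at (220,288).

Run:
```python
from h import *
im=load("wrist")
P=lambda u,v,z:onplane(im,[u/1.5,v/1.5],z)[0]
a,b,c,d=P(188,242,28),P(497,243,22),P(492,317,22),P(194,318,28)
print(a,b,c,d)
o=(b+c)/2;k=(a+d)/2;v=(o-k)[:2];L=np.hypot(*v);e=v/L;f=np.array([-e[1],e[0]])
print("L",L,"ang",np.degrees(np.arctan2(e[1],e[0])),"width",np.linalg.norm(a-d),np.linalg.norm(b-c))
O=o[:2]-145*e; O2=k[:2]+190*e; print(O,O2); O=(O+O2)/2
rl=lambda p:(round((p[:2]-O)@e,1),round((p[:2]-O)@f,1))
for n,u,w,z in [("tab",399,233,75),("cell",315,293,94),("block L",300,290,84),("block R",334,290,84),("lens top",222,307,80)]:print(n,rl(P(u,w,z)))
# depth mask: points between z 80..100 in rail frame
h,w=im["z_map"].shape
uv=np.stack(np.meshgrid(np.arange(w),np.arange(h)),-1).reshape(-1,2);uv=uv[(uv[:,1]<225)]
D=depthpt(im,uv);X=(D[:,:2]-O)@e;Y=(D[:,:2]-O)@f;Z=D[:,2]
for n,x0,x1,y0,y1,z0,z1 in[("block",-90,20,-30,30,79,90),("cell",-90,20,-30,30,90,99),("tab",15,60,30,80,68,80),("lens",-190,-100,-30,30,60,97),("railtop",-200,160,-50,50,24,31)]:
    s=(X>x0)&(X<x1)&(Y>y0)&(Y<y1)&(Z>z0)&(Z<z1)
    if s.sum():print(n,s.sum(),"x",np.percentile(X[s],[2,98]).round(1),"y",np.percentile(Y[s],[2,98]).round(1),"z",np.median(Z[s]).round(1))
t=im["state"];print("tcp rail",rl(t["ee_pos"]),"toolyaw err deg",np.degrees(t["tool_rot"][2])-90-np.degrees(np.arctan2(e[1],e[0])))
np.savez("rail.npz",O=O,e=e,f=f)
```

```text
[ 487.82894106 -142.44077927   28.        ] [568.99362845 181.50596608  22.        ] [650.53944105 161.18561695  22.        ] [ 569.9134934  -165.25566266   28.        ]
L 335.10475697885624 ang 76.03063444060936 width 85.19620083146275 84.03949156346101
[574.76308942  30.63417574] [574.73780077  30.53251695]
tab (np.float64(36.1), np.float64(57.3))
cell (np.float64(-43.5), np.float64(2.3))
block L (np.float64(-59.5), np.float64(2.8))
block R (np.float64(-26.6), np.float64(3.0))
lens top (np.float64(-138.2), np.float64(-15.6))
block 520 x [-62.  -27.2] y [-16.   18.4] z 84.9
cell 83 x [-50.6 -38.7] y [-4.9  7. ] z 94.7
tab 155 x [21.8 49.1] y [50.5 60.2] z 75.5
lens 590 x [-150.5 -134.5] y [-20.3  25.1] z 86.3
railtop 4683 x [-187.7   92.9] y [-40.1  42.1] z 28.8
tcp rail (np.float64(21.4), np.float64(25.2)) toolyaw err deg 0.14805791373743205
```

Measured: the tab face is at rail y ≈ 50 and the holder at rail (-44.5, +1). The tool yaw is aligned with the rail, so tool x is rail y and tool y is rail x. I'll lower behind the tab.

step_arm([
  [1, 0.2, 0.7, 3, 0, 0, 0],
  [1, 0.4, 1.4, 6, 0, 0, 0],
  [1, 0.4, 1.4, 9, 0, 0, 0],
  [1, 0.4, 1.4, 12, 0, 0, 0],
  [1, 0.4, 1.4, 15, 0, 0, 0],
])

```text
clock: 2.65
ee_pos: [555.4, 71.6, 173.4]
tool_rot: [3.141, 0.0, 2.9]
contact_force: [-0.2, 0.3, -0.2]
finger_gap: 0.8
gripper_force: 0.0
```

step_arm([
  [1, 0, 0, 3, 0, 0, 0],
  [1, 0, 0, 6, 0, 0, 0],
  [1, 0, 0, 8.5, 0, 0, 0],
  [1, 0, 0, 10.5, 0, 0, 0],
  [1, 0, 0, 10.5, 0, 0, 0],
])

```text
clock: 3.07
ee_pos: [552.6, 70.9, 65.9]
tool_rot: [-3.139, -0.007, 2.899]
contact_force: [0.1, 1.0, -0.1]
finger_gap: 0.6
gripper_force: 0.0
```

```bash
cat >> h.py <<'E'
def tcp():
    z=np.load("rail.npz"); s=ctrl.read_state(); p=s["ee_pos"]
    print("tcp rail x,y,z",((p[:2]-z["O"])@z["e"]).round(1),((p[:2]-z["O"])@z["f"]).round(1),p[2].round(1),s["contact_force"].round(1),s["tool_rot"].round(4),s["clock"])
E
python3 -c "
from h import *;tcp()"
```

```text
tcp rail x,y,z 33.8 31.3 65.9 [ 0.1  1.  -0.1] [-3.1391 -0.0068  2.8994] 3.0667
```

step_arm([
  [1, 1, 0.2, 0, 0, 0, 0],
  [1, 2, 0.2, 0, 0, 0, 0],
  [1, 2.8, 0.2, 0, 0, 0, 0],
  [1, 3.6, 0.2, 0, 0, 0, 0],
  [1, 4.4, 0.2, 0, 0, 0, 0],
])

```text
clock: 3.48
ee_pos: [514.4, 83.7, 71.0]
tool_rot: [3.14, 0.004, 2.898]
contact_force: [2.9, 0.1, 1.6]
finger_gap: 0.6
gripper_force: 1.2
```

step_arm([
  [1, 0.6, 0, 0, 0, 0, 0],
  [1, 1.1, 0, 0, 0, 0, 0],
  [1, 1.5, 0, 0, 0, 0, 0],
  [1, 1.8, 0, 0, 0, 0, 0],
  [1, 1.9, 0, 0, 0, 0, 0],
])

```text
clock: 3.9
ee_pos: [494.6, 87.5, 69.5]
tool_rot: [-3.142, -0.0, 2.898]
contact_force: [1.9, 0.1, 0.6]
finger_gap: 0.1
gripper_force: 1.0
```

```bash
python3 -c "
from h import *;tcp()"
```

```text
tcp rail x,y,z 35.9 91.5 69.5 [1.9 0.1 0.6] [-3.1416e+00 -3.0000e-04  2.8979e+00] 3.9
```

Pushing at about 2 N. I'll creep on to the stop.

step_arm([
  [1, 0.1, 0, 0, 0, 0, 0],
  [1, 0.2, 0, 0, 0, 0, 0],
  [1, 0.3, 0, 0, 0, 0, 0],
  [1, 0.4, 0, 0, 0, 0, 0],
  [1, 0.4, 0, 0, 0, 0, 0],
])

```text
clock: 4.32
ee_pos: [493.1, 87.9, 69.5]
tool_rot: [3.141, 0.004, 2.897]
contact_force: [6.3, -1.0, -2.5]
finger_gap: 0.4
gripper_force: 2.8
```

step_arm([
  [1, 0.1, 0, 0, 0, 0, 0],
  [1, 0.15, 0, 0, 0, 0, 0],
  [1, 0.2, 0, 0, 0, 0, 0],
  [1, 0.2, 0, 0, 0, 0, 0],
  [1, 0.2, 0, 0, 0, 0, 0],
])

```text
clock: 4.73
ee_pos: [493.0, 87.9, 69.5]
tool_rot: [3.141, 0.007, 2.896]
contact_force: [8.2, -2.4, -5.2]
finger_gap: 0.5
gripper_force: 4.5
```

```bash
python3 -c "
from h import *;tcp()"
```

```text
tcp rail x,y,z 35.9 93.2 69.5 [ 8.2 -2.4 -5.2] [3.1405 0.0068 2.8963] 4.7333
```

The force rises with no further motion, so the bolt is at its stop. I'll back off, rise and look from above the holder.

step_arm([
  [1, -1.5, 0, 0, 0, 0, 0],
  [1, -3, 0, 0, 0, 0, 0],
  [1, -3, 0, -3.5, 0, 0, 0],
  [1, -3, 0, -7, 0, 0, 0],
  [1, -3, 0, -10.5, 0, 0, 0],
])

```text
clock: 5.15
ee_pos: [515.9, 81.1, 174.1]
tool_rot: [-3.139, -0.006, 2.897]
contact_force: [1.1, 0.6, 0.4]
finger_gap: 0.4
gripper_force: 0.0
```

step_arm([
  [0.5, -1.6, -1.6, -1, 0, 0, 0],
  [0, -3.2, -3.2, -2, 0, 0, 0],
  [0, -4.8, -4.8, -3, 0, 0, 0],
  [0, -6.6, -6.4, -4, 0, 0, 0],
  [0, -6.6, -8, -4.5, 0, 0, 0],
])

```text
clock: 5.57
ee_pos: [564.8, -13.6, 220.0]
tool_rot: [-3.141, 0.001, 2.897]
contact_force: [1.1, -1.2, 0.1]
finger_gap: 30.3
gripper_force: 0.0
```

step_arm([
  [0, 0, 0, 0, 0, 0, 0],
  [0, 0, 0, 0, 0, 0, 0],
  [0, 0, 0, 0, 0, 0, 0],
  [0, 0, 0, 0, 0, 0, 0],
  [0, 0, 0, 0, 0, 0, 0],
])

```text
clock: 5.98
ee_pos: [562.4, -10.3, 218.9]
tool_rot: [3.141, -0.002, 2.9]
contact_force: [0.5, -1.4, -0.3]
finger_gap: 63.6
gripper_force: 0.0
```

```bash
cat >> h.py <<'E'
def meas(im,boxes):
    z=np.load("rail.npz");O,e,f=z["O"],z["e"],z["f"]
    h,w=im["z_map"].shape
    uv=np.stack(np.meshgrid(np.arange(w),np.arange(h)),-1).reshape(-1,2);uv=uv[im["z_map"].ravel()>0]
    D=depthpt(im,uv);X=(D[:,:2]-O)@e;Y=(D[:,:2]-O)@f;Z=D[:,2]
    for n,x0,x1,y0,y1,z0,z1 in boxes:
        s=(X>x0)&(X<x1)&(Y>y0)&(Y<y1)&(Z>z0)&(Z<z1)
        if s.sum():print(n,s.sum(),"x",np.percentile(X[s],[2,98]).round(1),"y",np.percentile(Y[s],[2,98]).round(1),"z",np.median(Z[s]).round(1))
E
python3 - <<'E'
from h import *
tcp(); im=grab("wrist"); save(im,"w2",sc=1.5)
meas(im,[("block",-90,20,-30,30,79,90),("cell",-90,20,-30,30,90,99),("tab",15,60,70,130,68,80),("lens",-190,-100,-30,30,60,97)])
E
```

```text
tcp rail x,y,z -42.6 2.1 218.9 [ 0.5 -1.4 -0.3] [ 3.1413e+00 -1.8000e-03  2.9000e+00] 5.9833
block 957 x [-61.8 -27.4] y [-16.6  18.6] z 84.8
cell 151 x [-50.6 -39.2] y [-4.9  7.1] z 94.8
tab 329 x [20.8 49.5] y [102.5 111.8] z 75.7
lens 987 x [-150.8 -134.7] y [-19.7  25.3] z 86.8
```

View pics/w2.png

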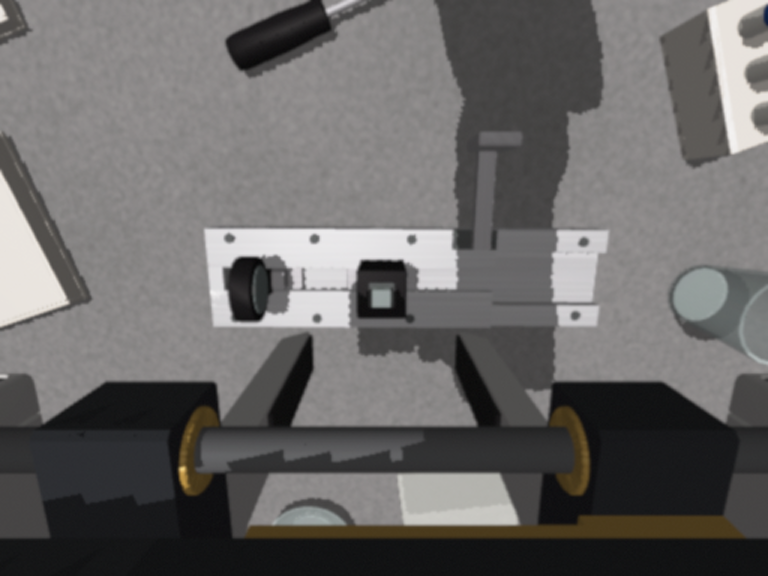

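The bolt tab is now at the end of its travel (500,138), rail y 107, so it is fully drawn. The holder is at (382,290), rail (-44.6, 1), and the lens mount at (250,288) is unmoved. I'll descend and grip along the slot.

step_arm([
  [0, -0.1, -0.2, 2, 0, 0, 0],
  [0, -0.1, -0.2, 4, 0, 0, 0],
  [0, -0.1, -0.2, 6, 0, 0, 0],
  [0, -0.1, -0.2, 8, 0, 0, 0],
  [0, -0.1, -0.2, 10, 0, 0, 0],
], grip_force=25)

```text
clock: 6.45
ee_pos: [563.4, -13.3, 118.5]
tool_rot: [3.141, -0.0, 2.899]
contact_force: [0.6, 0.3, 0.2]
finger_gap: 93.6
gripper_force: 0.0
```

step_arm([
  [0, 0, 0, 2, 0, 0, 0],
  [0, 0, 0, 4, 0, 0, 0],
  [0, 0, 0, 5.5, 0, 0, 0],
  [0, 0, 0, 6.5, 0, 0, 0],
  [0, 0, 0, 6.5, 0, 0, 0],
])

```text
clock: 6.87
ee_pos: [562.0, -13.5, 52.4]
tool_rot: [-3.141, -0.004, 2.899]
contact_force: [0.4, -0.9, -0.3]
finger_gap: 94.1
gripper_force: 0.0
```

```bash
python3 -c "
from h import *;tcp()"
```

```text
tcp rail x,y,z -45.8 1.7 52.4 [ 0.4 -0.9 -0.3] [-3.1408 -0.0039  2.8986] 6.8667
```

step_arm([
  [0.4, 0, 0.1, 0, 0, 0, 0],
  [0.8, 0, 0.1, 0, 0, 0, 0],
  [1, 0, 0.1, 0, 0, 0, 0],
  [1, 0, 0.1, 0, 0, 0, 0],
  [1, 0, 0.1, 0, 0, 0, 0],
])

```text
clock: 7.28
ee_pos: [564.3, -13.2, 55.2]
tool_rot: [3.141, 0.001, 2.898]
contact_force: [-0.2, 0.6, -0.9]
finger_gap: 64.1
gripper_force: 0.0
```

step_arm([
  [1, 0, 0, 0, 0, 0, 0],
  [1, 0, 0, 0, 0, 0, 0],
  [1, 0, 0, 0, 0, 0, 0],
  [1, 0, 0, 0, 0, 0, 0],
  [1, 0, 0, 0, 0, 0, 0],
])

```text
clock: 7.7
ee_pos: [563.8, -13.1, 54.5]
tool_rot: [3.141, 0.0, 2.898]
contact_force: [-0.0, 0.5, 0.5]
finger_gap: 35.9
gripper_force: 25.0
```

```bash
python3 -c "
from h import *;tcp()"
```

```text
tcp rail x,y,z -45.0 0.1 54.5 [-0.   0.5  0.5] [3.1415 0.     2.8978] 7.7
```

Gripped at 36 mm. I'll slide slowly and watch the force.

step_arm([
  [1, 0, 0.6, 0, 0, 0, 0],
  [1, 0, 1.4, 0, 0, 0, 0],
  [1, 0, 2.2, 0, 0, 0, 0],
  [1, 0, 3, 0, 0, 0, 0],
  [1, 0, 3.8, 0, 0, 0, 0],
])

```text
clock: 8.12
ee_pos: [573.2, 24.8, 54.5]
tool_rot: [3.142, 0.0, 2.898]
contact_force: [-1.1, -2.7, 2.9]
finger_gap: 36.0
gripper_force: 25.0
```

step_arm([
  [1, 0, 0.7, 0, 0, 0, 0],
  [1, 0, 1.4, 0, 0, 0, 0],
  [1, 0, 2.1, 0, 0, 0, 0],
  [1, 0, 2.8, 0, 0, 0, 0],
  [1, 0, 3.5, 0, 0, 0, 0],
])

```text
clock: 8.53
ee_pos: [581.6, 58.3, 54.5]
tool_rot: [-3.141, 0.0, 2.898]
contact_force: [-0.3, -3.2, 2.3]
finger_gap: 35.9
gripper_force: 25.0
```

```bash
python3 -c "
from h import *;tcp()"
```

```text
tcp rail x,y,z 28.5 0.1 54.5 [-0.3 -3.2  2.3] [-3.1414  0.      2.8977] 8.5333
```

step_arm([
  [1, 0, 0.7, 0, 0, 0, 0],
  [1, 0, 1.4, 0, 0, 0, 0],
  [1, 0, 2.1, 0, 0, 0, 0],
  [1, 0, 2.8, 0, 0, 0, 0],
  [1, 0, 3.5, 0, 0, 0, 0],
])

```text
clock: 8.95
ee_pos: [590.0, 92.2, 54.5]
tool_rot: [-3.142, -0.0, 2.898]
contact_force: [-0.6, -3.2, 3.2]
finger_gap: 35.9
gripper_force: 25.0
```

step_arm([
  [1, 0, 0.8, 0, 0, 0, 0],
  [1, 0, 1.6, 0, 0, 0, 0],
  [1, 0, 2.4, 0, 0, 0, 0],
  [1, 0, 3.2, 0, 0, 0, 0],
  [1, 0, 3.6, 0, 0, 0, 0],
])

```text
clock: 9.37
ee_pos: [598.8, 128.3, 54.5]
tool_rot: [3.141, 0.0, 2.899]
contact_force: [0.1, -2.9, 4.3]
finger_gap: 36.2
gripper_force: 25.0
```

step_arm([
  [1, 0, 0, 0, 0, 0, 0],
  [1, 0, 0, 0, 0, 0, 0],
  [1, 0, 0, 0, 0, 0, 0],
  [1, 0, 0, 0, 0, 0, 0],
  [1, 0, 0, 0, 0, 0, 0],
])

```text
clock: 9.78
ee_pos: [598.8, 127.5, 54.6]
tool_rot: [3.14, 0.0, 2.898]
contact_force: [1.1, 3.0, 2.6]
finger_gap: 36.0
gripper_force: 25.0
```

Run:
```python
from h import *
tcp(); im=grab("side"); save(im,"s2",(230,100,330,215),5)
```

```text
tcp rail x,y,z 99.9 0.1 54.6 [1.1 3.  2.6] [3.1401e+00 3.0000e-04 2.8981e+00] 9.7833
```

View pics/s2.png

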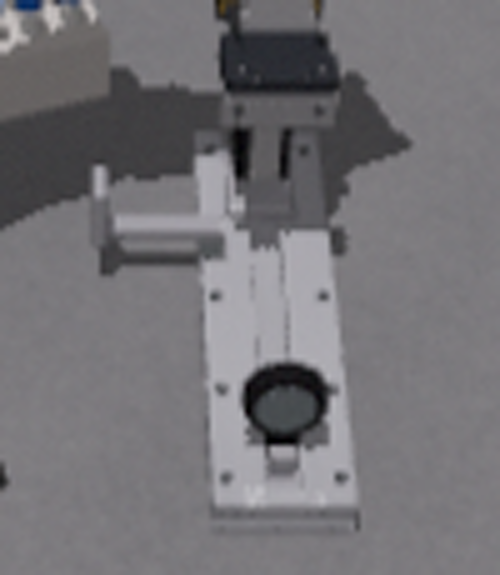

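The side crop shows the hand with the holder in the bay at about (265,160), ahead of the lips. The bolt is drawn with its tab at (100,205), and the lens mount is in place at (285,400). Lift and carry to the tray.

step_arm([
  [1, 0, 0, -1, 0, 0, 0],
  [1, 0, 0, -2.5, 0, 0, 0],
  [1, 0, 0, -4.5, 0, 0, 0],
  [1, 0, 0, -6.5, 0, 0, 0],
  [1, 0, 0, -8.5, 0, 0, 0],
], grip_force=30)

```text
clock: 10.25
ee_pos: [597.3, 125.0, 139.8]
tool_rot: [-3.139, -0.002, 2.897]
contact_force: [0.3, 0.5, -2.6]
finger_gap: 35.6
gripper_force: 30.0
```

step_arm([
  [1, 0, 0, -2, 0, 0, 0],
  [1, 0, 0, -4, 0, 0, 0],
  [1, 0, 0, -5.5, 0, 0, 0],
  [1, 0, 0, -6, 0, 0, 0],
  [1, 0, 0, -6, 0, 0, 0],
])

```text
clock: 10.67
ee_pos: [598.7, 125.7, 200.4]
tool_rot: [-3.142, 0.001, 2.897]
contact_force: [0.7, -0.2, -2.9]
finger_gap: 35.7
gripper_force: 30.0
```

step_arm([
  [1, 0.1, -2, 0, 0, 0, 0],
  [1, 0.2, -4.5, 0, 0, 0, 0],
  [1, 0.4, -7, 0, 0, 0, 0],
  [1, 0.5, -10, 0, 0, 0, 0],
  [1, 0.6, -12.5, 0, 0, 0, 0],
])

```text
clock: 11.08
ee_pos: [560.3, 4.4, 197.8]
tool_rot: [-3.139, -0.004, 2.897]
contact_force: [-0.6, -1.2, -2.3]
finger_gap: 35.9
gripper_force: 30.0
```

step_arm([
  [1, 0.1, -2.8, 0, 0, 0, 0],
  [1, 0.3, -5.6, 0, 0, 0, 0],
  [1, 0.4, -8.4, 0, 0, 0, 0],
  [1, 0.5, -11.2, 0, 0, 0, 0],
  [1, 0.7, -14, 0, 0, 0, 0],
])

```text
clock: 11.5
ee_pos: [520.1, -128.8, 198.0]
tool_rot: [-3.141, -0.003, 2.897]
contact_force: [0.3, 0.2, -3.0]
finger_gap: 35.5
gripper_force: 30.0
```

step_arm([
  [1, 0.1, -2.8, 0, 0, 0, 0],
  [1, 0.3, -5.6, 0, 0, 0, 0],
  [1, 0.4, -8.4, 0, 0, 0, 0],
  [1, 0.5, -11.2, 0, 0, 0, 0],
  [1, 0.7, -13.5, 0, 0, 0, 0],
])

```text
clock: 11.92
ee_pos: [480.3, -258.9, 198.0]
tool_rot: [-3.141, -0.003, 2.896]
contact_force: [-1.0, -1.3, -3.0]
finger_gap: 35.7
gripper_force: 30.0
```

step_arm([
  [1, 0.1, -2.5, 0, 0, 0, 0],
  [1, 0.2, -5, 0, 0, 0, 0],
  [1, 0.3, -7.5, 0, 0, 0, 0],
  [1, 0.4, -9.5, 0, 0, 0, 0],
  [1, 0.5, -11.3, 0, 0, 0, 0],
])

```text
clock: 12.33
ee_pos: [448.1, -366.4, 197.7]
tool_rot: [3.141, -0.004, 2.896]
contact_force: [0.6, -0.2, -2.2]
finger_gap: 36.1
gripper_force: 30.0
```

step_arm([
  [1, 0, 0, 0, 0, 0, 0],
  [1, 0, 0, 0, 0, 0, 0],
  [1, 0, 0, 0, 0, 0, 0],
  [1, 0, 0, 0, 0, 0, 0],
  [1, 0, 0, 0, 0, 0, 0],
])

```text
clock: 12.75
ee_pos: [450.9, -363.7, 199.1]
tool_rot: [3.141, -0.001, 2.9]
contact_force: [-0.6, 0.9, -2.7]
finger_gap: 36.1
gripper_force: 30.0
```

Run:
```python
from h import *
tcp(); print(ctrl.read_state()["ee_pos"]); im=grab("wrist"); save(im,"w3",sc=1.5)
```

```text
tcp rail x,y,z -412.6 25.0 199.1 [-0.6  0.9 -2.7] [ 3.1406e+00 -7.0000e-04  2.8997e+00] 12.75
[ 450.90169532 -363.74380758  199.12222222]
```

View pics/w3.png

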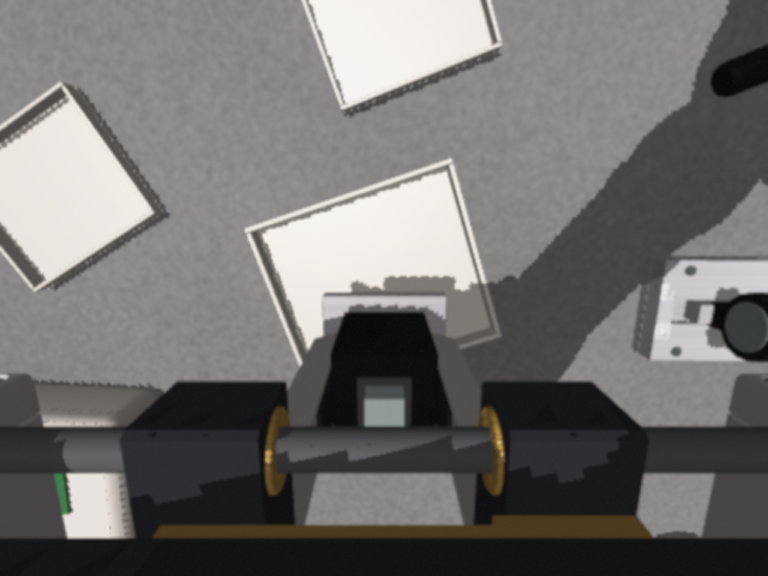

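The holder hangs level over the large tray. The tray rim corners are at (246,230), (452,161) and (499,335), and the foot edge is at (384,297). I'll check the tray centre from those corners.

Run:
```python
from h import *
im=load("wrist"); P=onplane(im,np.array([(246,230),(452,161),(499,335)])/1.5,24)
print(P.round(),(P[0]+P[2])/2,np.linalg.norm(P[0]-P[1]),np.linalg.norm(P[2]-P[1]))
```

```text
[[ 385. -459.   24.]
 [ 373. -291.   24.]
 [ 518. -281.   24.]] [ 451.91304063 -369.84677814   24.        ] 167.94570632493608 145.5616248000836
```

The largest tray is confirmed (146 x 168 at the rim), and the hand is within 6 mm of its centre. Lowering.

step_arm([
  [1, 0, -0.1, 2, 0, 0, 0],
  [1, 0, -0.3, 4, 0, 0, 0],
  [1, 0, -0.5, 6, 0, 0, 0],
  [1, 0, -0.5, 8, 0, 0, 0],
  [1, 0, -0.5, 10, 0, 0, 0],
])

```text
clock: 13.22
ee_pos: [449.7, -369.6, 98.8]
tool_rot: [-3.141, 0.001, 2.899]
contact_force: [0.3, 0.3, -3.5]
finger_gap: 35.8
gripper_force: 30.0
```

step_arm([
  [1, 0, 0, 1.5, 0, 0, 0],
  [1, 0, 0, 2.5, 0, 0, 0],
  [1, 0, 0, 3.5, 0, 0, 0],
  [1, 0, 0, 4, 0, 0, 0],
  [1, 0, 0, 4.2, 0, 0, 0],
])

```text
clock: 13.63
ee_pos: [449.3, -369.8, 57.0]
tool_rot: [3.141, -0.0, 2.898]
contact_force: [-0.4, -0.1, -2.0]
finger_gap: 36.0
gripper_force: 30.0
```

step_arm([
  [1, 0, 0, 0.1, 0, 0, 0],
  [1, 0, 0, 0.2, 0, 0, 0],
  [1, 0, 0, 0.3, 0, 0, 0],
  [1, 0, 0, 0.4, 0, 0, 0],
  [1, 0, 0, 0.4, 0, 0, 0],
])

```text
clock: 14.05
ee_pos: [449.4, -370.1, 53.7]
tool_rot: [-3.141, 0.0, 2.898]
contact_force: [0.9, 0.4, -1.9]
finger_gap: 35.7
gripper_force: 30.0
```

step_arm([
  [1, 0, 0, 0.1, 0, 0, 0],
  [1, 0, 0, 0.2, 0, 0, 0],
  [1, 0, 0, 0.3, 0, 0, 0],
  [1, 0, 0, 0.4, 0, 0, 0],
  [1, 0, 0, 0.4, 0, 0, 0],
])

```text
clock: 14.47
ee_pos: [449.1, -369.9, 49.2]
tool_rot: [3.141, -0.0, 2.898]
contact_force: [-0.1, 0.0, -1.8]
finger_gap: 36.4
gripper_force: 30.0
```

step_arm([
  [1, 0, 0, 0.05, 0, 0, 0],
  [1, 0, 0, 0.1, 0, 0, 0],
  [1, 0, 0, 0.15, 0, 0, 0],
  [1, 0, 0, 0.15, 0, 0, 0],
  [1, 0, 0, 0.15, 0, 0, 0],
])

```text
clock: 14.88
ee_pos: [449.3, -370.1, 48.5]
tool_rot: [-3.142, 0.0, 2.898]
contact_force: [-1.4, 1.8, 5.2]
finger_gap: 35.7
gripper_force: 30.0
```

Contact: the force has reversed to +5 N. Releasing slowly, then backing straight up.

step_arm([
  [0.55, 0, 0, 0, 0, 0, 0],
  [0.5, 0, 0, 0, 0, 0, 0],
  [0.4, 0, 0, 0, 0, 0, 0],
  [0.3, 0, 0, 0, 0, 0, 0],
  [0.2, 0, 0, 0, 0, 0, 0],
])

```text
clock: 15.3
ee_pos: [449.3, -370.1, 47.8]
tool_rot: [-3.142, 0.0, 2.898]
contact_force: [0.1, 0.3, 0.3]
finger_gap: 63.6
gripper_force: 0.0
```

step_arm([
  [0.1, 0, 0, 0, 0, 0, 0],
  [0.1, 0, 0, 0, 0, 0, 0],
  [0.1, 0, 0, -1, 0, 0, 0],
  [0.1, 0, 0, -3, 0, 0, 0],
  [0.1, 0, 0, -5, 0, 0, 0],
])

```text
clock: 15.72
ee_pos: [448.7, -369.7, 98.5]
tool_rot: [3.141, -0.002, 2.898]
contact_force: [0.0, -0.4, -0.3]
finger_gap: 84.6
gripper_force: 0.0
```

step_arm([
  [0.1, 0, 0, -3, 0, 0, 0],
  [0.1, 0, 0, -6, 0, 0, 0],
  [0.1, 0, 0, -9, 0, 0, 0],
  [0.1, 0, 0, -12, 0, 0, 0],
  [0.1, 0, 0, -15, 0, 0, 0],
])

```text
clock: 16.13
ee_pos: [449.0, -369.9, 250.4]
tool_rot: [-3.141, 0.001, 2.898]
contact_force: [0.8, -0.4, 0.1]
finger_gap: 84.8
gripper_force: 0.0
```

step_arm([
  [0.1, 3, 0, 0, 0, 0, 0],
  [0.1, 3, 0, 0, 0, 0, 0],
  [0.1, 3, 0, 0, 0, 0, 0],
  [0.1, 3, 0, 0, 0, 0, 0],
  [0.1, 3, 0, 0, 0, 0, 0],
])

```text
clock: 16.55
ee_pos: [420.8, -362.6, 247.7]
tool_rot: [3.141, 0.0, 2.898]
contact_force: [-0.6, 0.7, 0.1]
finger_gap: 84.1
gripper_force: 0.0
```

Run:
```python
from h import *
im=grab("wrist"); save(im,"w4",sc=1.5); tcp(); print(im["state"]["ee_pos"])
meas(im,[("blocktop",-480,-340,-50,90,70,83),("cell",-480,-340,-50,90,84,95)])
t=grab("side"); meas(t,[("tab",15,60,70,130,60,80),("lens",-190,-100,-40,40,60,97)])
```

```text
tcp rail x,y,z -418.7 54.5 247.5 [ 0.2  0.4 -0.2] [ 3.1412e+00 -4.0000e-04  2.8985e+00] 16.6
[ 420.77549803 -362.63541638  247.7350314 ]
blocktop 742 x [-436.6 -402.4] y [ 8.4 43.7] z 78.8
cell 131 x [-425.4 -413.6] y [19.2 32.1] z 88.7
tab 27 x [21.  51.2] y [100.1 106.7] z 74.9
```

View pics/w4.png

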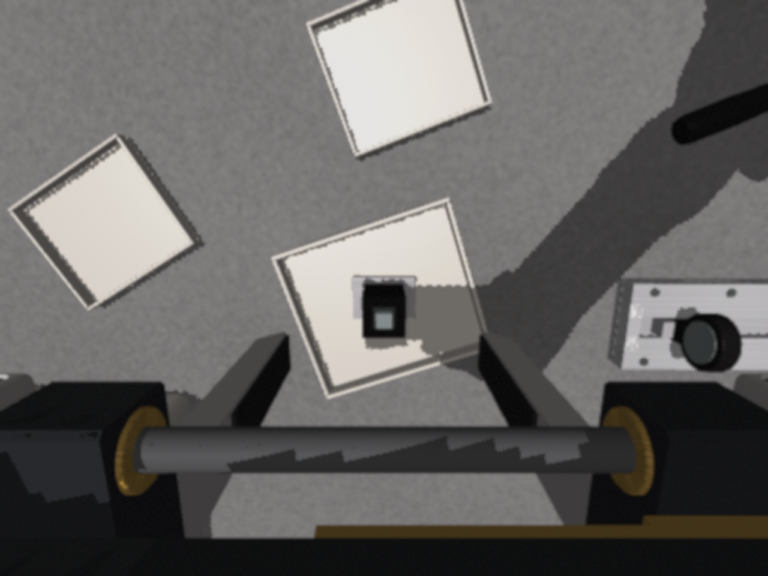

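The holder stands upright at (384,310), inside the large tray. Its top is at about 78 mm, as expected for a foot flat on the floor. The fingers are clear, the lens mount is in place at (708,342), and the bolt is still drawn.

```bash
python3 -c "
from cell import hand_in; print(hand_in())"
```

```text
the job is handed in; nothing more can be done
None
```

The job is handed in: the cell holder stands upright and released in the largest white tray, the bolt is drawn to its stop, and the lens mount and beaker were never touched; the hand-in returned no verdict.

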